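# Step-stack the parts trays

### The job

Build the stepped stack of parts trays on the grey bottom tray: first seat the blue tray on it, stepped towards the robot so that the groove between its foot bars drops over the front end wall of the grey tray, and let go of it; then seat the orange tray on the blue one, stepped back again so that it stands straight above the grey tray, its groove over the blue tray's rear end wall. Both must end fully seated, level and in line, let go of; do not drop the trays and leave the other things on the bench where they are.

Things in the scene. Friction and masses are not known exactly. Their poses are not given: they have to be found in the camera images.
- blue_mid (a point): open blue plastic parts tray, 150 long (its x) x 60 wide (its y) x 46 mm high over all; the point is its centre, 23 mm above its underside, axes of the tray, z up out of the mouth; both ends alike. Walls 4 mm (sides) and 5 mm (ends), flat outside. At the start it lies in one of the rack's two bays (which one varies), sloping 25 degrees, low end against the stop. Grip across the 60 mm, upper half
- blue_tray: the blue tray, about 0.16 kg; origin at the centre of its underside. Four round foot bars under its floor, 6 mm thick and deep, 46 mm long across it, at x = -41, -24, 24, 41 mm: each pair leaves an 11 mm groove centred at x = -32.5 or 32.5 mm that takes the end wall of the tray below (3 mm play each way, also across). Gripped high, the fingertips stay clear of the tray below
- orange_mid (a point): orange tray, like the blue one in all but colour, 150 x 60 x 46 mm; the point is its centre, 23 mm above its underside, with its axes (x along its length, z up out of the mouth); it lies sloping in the rack's other bay
- orange_tray: the orange tray, about 0.16 kg, foot bars and grooves as on the blue one; origin at the centre of its underside
- base_rim (a point): centre of the grey bottom tray's mouth, at its rim, 52 mm above the bench; x along the tray and away from the robot, z up; its front end wall spans x = -75 to -70 mm. A tray seated a step towards the robot has its centre at (-40, 0, 17) mm from here, one seated on that and stepped back at (0, 0, 57) mm. Each tray adds 40 mm; one that rides on its foot bars stands 6 mm too high
- base_tray: grey bottom tray, same shape as the others, bolted level on a dark steel foot plate (176 x 84 x 6 mm) fixed to the bench; origin under its centre on the bench, x along it and away from the robot. Close behind it (about 15 to 80 mm) stands the big fixed light-grey cabinet, taller than the stack, from about x = 0.68 m on and y = -0.2 to -0.46 m: carry the trays clear of it
- rack: fixed aluminium rack, 256 mm wide (its y); deck 176 mm long, sloping 25 degrees, low edge at its -x side towards the robot, with a stop 17 mm above the deck; origin on the bench under the deck's centre; deck 66 mm above the bench at its centre, 103 mm at the high edge; bays centred at y = -62 and 62 mm, with guides 10 mm high beside the lowest quarter of a tray only
- jar_rivets: glass jar of brass rivets with a black lid, 60 mm across, 69 mm high; bystander, origin at the centre of its underside
- thread_spool: orange spool, 58 mm across, 60 mm high, standing; bystander, origin at the centre of its underside
- nipper: blue-handled pliers lying flat, 69 x 148 x 12 mm; bystander, origin at the centre of its underside
- small_carton_2: small shut cardboard carton, 60 x 121 x 61 mm; bystander, origin at the centre of its underside

How it is judged:
On the way:
1. the blue tray is seated on the grey one, stepped towards the robot, and let go of, before the orange tray touches it (x of blue_mid in the frame of base_rim between -0.046 and -0.034 m and y of blue_mid in the frame of base_rim between -0.006 and 0.006 m and z of blue_mid in the frame of base_rim between 0.014 and 0.02 m and angle between blue_mid's own z axis and vertical below 0.04 rad and angle between the x axis of blue_mid and the x axis of base_rim, either way round below 0.12 rad and contact force between each of the fingers, orange_tray and blue_tray below 0.1 N and linear speed of blue_tray below 0.02 m/s), for 0.2 s.
At the end, for the whole second after the job is handed in: Blue tray seated on the grey one, 40 mm nearer the robot (6 mm along and across); orange seated on it, straight above the grey tray (10 mm along and across); both at seated height within 3 mm, level within 2.3 degrees, in line within 7 degrees, at rest, released (x of blue_mid in the frame of base_rim between -0.046 and -0.034 m and y of blue_mid in the frame of base_rim between -0.006 and 0.006 m and z of blue_mid in the frame of base_rim between 0.014 and 0.02 m and angle between each of blue_mid, orange_mid's own z axis and vertical below 0.04 rad and angle between the x axis of each of blue_mid, orange_mid and the x axis of base_rim, either way round below 0.12 rad and x of orange_mid in the frame of base_rim between -0.01 and 0.01 m and y of orange_mid in the frame of base_rim between -0.01 and 0.01 m and z of orange_mid in the frame of base_rim between 0.054 and 0.06 m and contact force between the fingers and blue_tray below 0.1 N and linear speed of each of blue_tray, orange_tray below 0.02 m/s and contact force between the fingers and orange_tray below 0.1 N); the robot touches nothing.
It fails at once if the blue tray is dropped (falls faster than 0.5 m/s out of the fingers) (linear speed of blue_tray above 0.5 m/s and contact force between the fingers and blue_tray below 0.1 N).
It fails at once if the orange tray is dropped (falls faster than 0.5 m/s out of the fingers) (linear speed of orange_tray above 0.5 m/s and contact force between the fingers and orange_tray below 0.1 N).
It fails at once if a bystander (jar, spool, pliers, carton) is moved more than 30 mm (distance of any of jar_rivets, thread_spool, nipper, small_carton_2 from where it was at the start of the episode above 0.03 m).
It also fails if it takes over 67 s, if anything falls off the work surface, if the arm or the gripper's body presses on something with over 40 N, if the wrist force passes 120 N, or if a joint passes its speed limit or range.

### The arm

A 7-joint arm with a two-finger parallel gripper is mounted at the origin on a cart in front of the work surface, level with it; the furniture and walls round the work are solid. World frame = base frame: x ahead of the robot, y to its left, z up, the work surface at z = 0. Lengths are in m, angles in rad, forces in N, time in s.
With the tool pointing down it reaches from about 0.4 to 0.75 m from the base axis. Payload 19.5 kg.
Tool frame: the origin (TCP) lies on the centre line of the jaws, within the pads' length; the fingertips stand 17 mm ahead of it and the grasp point (between the pads) lies 2 mm behind it (env.nose_length is the distance from the TCP to the fingertips, in m); z points along the fingers, y is the line along which they close (so a half turn about z gives the same grasp; the last joint's range is limited). The gripper opens to 85 mm and grips with 20 to 120 N. Pads are 22 mm wide; open, the fingers measure 114 mm over their backs; the gripper's body (76 mm by 85 mm) begins 54 mm behind the grasp point. The pads swing forward as they close: fully open they stand 13 mm farther back than shut.
Start: joints at [-1.24, 0.707, -0.028, 1.485, 0.022, 0.951, -0.075], TCP at [0.209, 0.535, 0.248] pointing down, gripper open.
Joint ranges: [-2.71, 2.71], [-0.32, 2.16], [-1.57, 1.52], [0, 2.45], [-1.46, 4.6], [0, 2.02], [-2.83, 2.83]. Speed limits (rad/s): [1.89, 1.89, 2.57, 2.57, 3.01, 3.01, 3.01].

### API

Orientations are given as a 3x3 rotation matrix whose columns are the frame's x, y, z axes.
In Python, from bench import env gives the robot as it stands. The module is installed in compiled form; this text tells all that it offers.
- The arm moves only by the tool jog_arm, never from a script. Its argument "moves" is a list of rows, each a list of 7 numbers: the finger opening in cm, from 0 to 8.54, then the shift along the tool's x, y, z in cm, then the turn, a rotation vector about the tool's x, y, z in degrees. In form: [[hand, x, y, z, ax, ay, az], ...]. A call has 1 to 20 rows; each row is the pose to reach, as a shift and turn from the pose commanded when the call began, along the tool's axes at that moment; what a row does not reach only later rows make up. A row lasts 1/8 s, in which the tool goes at most 62.5 mm and 10.7 degrees, less where a joint would pass 70% of its speed; a pose out of reach is approached as far as the arm can. A call with a gripper value outside its range is refused whole. The fingers move at their own pace and stop on an object; the grip force is fixed at half the most. Time passes only in rows, so rows that repeat a pose let the fingers close. It gives the time, the measured TCP pose, the force, the opening and the grip force at its end, in the units of the state.
- env.sense(): the state, without advancing time (a new reading comes with each control period).
- env.get_image(name): name is "scene" or "top" or "wrist"; returns a dict with "img" (420x560x3 uint8, red, green, blue), "intrinsics" (3x3 intrinsics, pixels), "R" (3x3) and "t" (3): a world point X has camera coordinates R X + t; the wrist camera has in their place "hand_eye" (4x4, takes a point from camera to tool coordinates, whose origin is the TCP and whose axes are the flange's). Camera axes: x right, y down, z forward; pixel columns grow to the right and rows downward; lengths in m; the calibration is good to about 2 mm. A picture is of the moment at which its call begins: read the wrist's pose just before it. There is no depth.
- env.job_done(): hands the job in; it is judged then, once.
The state is a dict: "time_s": time; "q": joint angles; "qd": joint speeds; "effort": joint torques, N m; "position": TCP position; "tcp_rot": TCP orientation; "contact_force": force on the tool from outside, world axes, zero at the start; "wrist_torque": the same for the moment, N m; "opening": finger opening in m; "finger_force": force on a finger pad.
Only numpy, scipy, OpenCV 4.12 (cv2) and the standard library are available. Lean on these libraries where they do the work, as an engineer would, in place of code of your own. Each camera call takes 0.05 s, during which the arm holds its last target. There are 200 camera calls.

## Working session

There is one attempt and no reset: what is moved stays moved. The work goes in short steps, Python scripts to look and compute and a tool call to move; the robot and the scene stay as the last step left them, time stands still between calls to the robot, and variables do not carry over. Pictures are saved under pics/ and viewed, at most 10 in all, crops included, and the job is handed in when it is done.

Besides the shell and the picture viewer there is one more tool, called after "Call:" by a JSON object that holds its "api" and its "payload", one argument or row to a line. jog_arm: Moves the arm, as the interface text tells. Its arguments: {"type":"object","properties":{"moves":{"type":"array"}},"required":["moves"]}

```bash
mkdir -p pics; python3 - <<'E'
from bench import env
import cv2,pickle
s=env.sense();print(s['position'],s['tcp_rot'],s['opening'],s['time_s'])
d={n:env.get_image(n) for n in("scene","top","wrist")}
pickle.dump(d,open('im0.pkl','wb'))
for n in("scene","top"):
    cv2.imwrite(f'pics/{n}0.png',d[n]['img'][:,:,::-1]); print(n,d[n]['intrinsics'],d[n]['R'],d[n]['t'])
print(d['wrist']['hand_eye'])
E
```

```text
[0.20932731 0.53527131 0.24783617] [[-9.31307071e-01  3.64234796e-01 -3.90160705e-04]
 [ 3.64235004e-01  9.31306479e-01 -1.05092021e-03]
 [-1.94225148e-05 -1.12083961e-03 -9.99999372e-01]] 0.08546728757399442 0.0
scene [[455.96188387   0.         283.39002049]
 [  0.         455.96188387 216.00832507]
 [  0.           0.           1.        ]] [[-0.76427475  0.6446898  -0.01609854]
 [ 0.40336752  0.4584138  -0.79192893]
 [-0.50316871 -0.61174491 -0.61040102]] [ 0.53929299 -0.14264346  1.57755464]
top [[434.32152734   0.         286.30740322]
 [  0.         434.32152734 208.04767288]
 [  0.           0.           1.        ]] [[-0.0260381  -0.99960523 -0.01055492]
 [-0.98920945  0.02728723 -0.14394466]
 [ 0.14417585  0.00669298 -0.98952945]] [-0.06677819  0.65716676  1.37718233]
[[-3.28610680e-04 -9.53068900e-01 -3.02753307e-01  7.72560715e-02]
 [ 9.99999779e-01 -4.87946639e-04  4.50651258e-04  1.66427146e-06]
 [-5.77229157e-04 -3.02753092e-01  9.53068850e-01 -1.25342569e-01]
 [ 0.00000000e+00  0.00000000e+00  0.00000000e+00  1.00000000e+00]]
```

View pics/scene0.png

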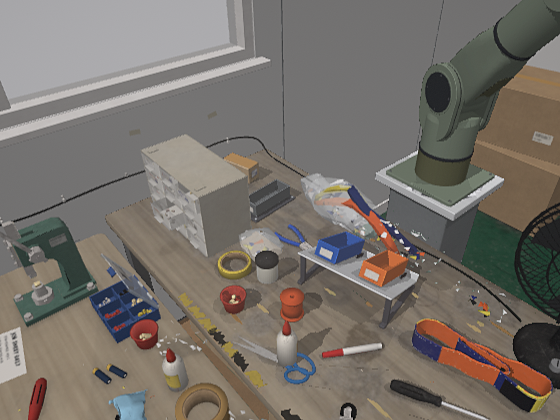

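View pics/top0.png

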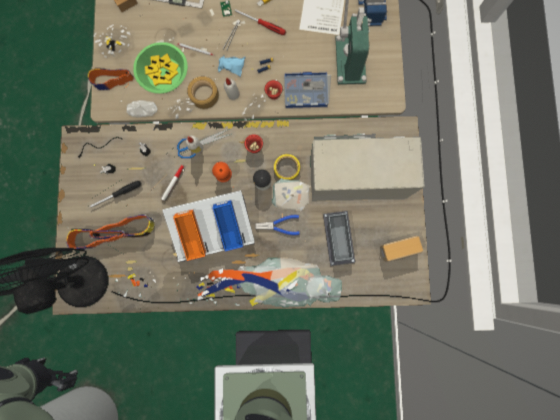

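The scene view shows the blue tray (340,246) and the orange tray (383,270) on the rack, with the grey base at (270,203). In the top view, orange is at (189,235), blue at (228,226), base at (340,238), cabinet at (368,163) and pliers at (280,226).

```bash
cat > h.py <<'E'
import numpy as np,cv2,pickle
from scipy.spatial.transform import Rotation as Rn
def cam(d,s=None):
    """-> K, camera-to-world Rwc, centre"""
    if 'hand_eye' in d:
        T=np.eye(4);T[:3,:3]=s['tcp_rot'];T[:3,3]=s['position'];T=T@d['hand_eye'];return d['intrinsics'],T[:3,:3],T[:3,3]
    return d['intrinsics'],d['R'].T,-d['R'].T@d['t']
def ray(c,uv):
    K,R,o=c;v=R@np.linalg.inv(K)@np.array([uv[0],uv[1],1.]);return o,v/np.linalg.norm(v)
def onz(c,uv,z):
    o,v=ray(c,uv);return o+v*(z-o[2])/v[2]
def proj(c,X):
    K,R,o=c;p=K@(R.T@(np.asarray(X,float)-o));return p[:2]/p[2]
def delta(s,P,R):
    """move from commanded/measured pose to target P,R: cm and deg rotvec in tool axes"""
    T=s['tcp_rot'];return np.round(T.T@(np.asarray(P)-s['position'])*100,2),np.round(np.degrees(Rn.from_matrix(T.T@R).as_rotvec()),2)
E
python3 - <<'E'
from h import *
d=pickle.load(open('im0.pkl','rb'))
im=d['top']['img'];c=cam(d['top'])
hsv=cv2.cvtColor(im,cv2.COLOR_RGB2HSV)
for n,lo,hi in(("blue",(105,120,60),(125,255,255)),("orange",(5,160,100),(18,255,255))):
    m=cv2.inRange(hsv,lo,hi);m[:190]=0;m[265:]=0;m[:,:165]=0;m[:,252:]=0
    m=cv2.morphologyEx(m,cv2.MORPH_OPEN,np.ones((3,3)))
    r=cv2.minAreaRect(np.argwhere(m>0)[:,::-1].astype(np.float32));print(n,r)
    print(np.round([onz(c,p,.09) for p in cv2.boxPoints(r)],3).tolist())
for n,uv,z in(("base",(340,238),.052),("rackTL",(165,207),.1),("rackTR",(245,193),.1),("rackBL",(178,260),.03),("rackBR",(255,243),.03),("jar",(262,178),.07),("cabfrontL",(313,188),.2),("cabfrontR",(421,188),.2)):print(n,onz(c,uv,z).round(3))
a=cv2.resize(im[185:270,160:260],None,fx=6,fy=6,interpolation=2);b=cv2.resize(im[200:275,310:370],None,fx=3.3,fy=3.3,interpolation=2)
o=np.zeros((510,800,3),np.uint8);o[:,:600]=a;o[:b.shape[0],600:600+b.shape[1]]=b
cv2.imwrite('pics/crop0.png',o[:,:,::-1])
E
```

```text
blue ((227.43077087402344, 225.74615478515625), (47.62425231933594, 19.38298225402832), 74.74488067626953)
[[0.664, 0.153, 0.09], [0.679, 0.093, 0.09], [0.532, 0.054, 0.09], [0.517, 0.113, 0.09]]
orange ((189.19117736816406, 234.9853057861328), (48.416015625, 19.84058380126953), 73.0724868774414)
[[0.637, 0.277, 0.09], [0.654, 0.217, 0.09], [0.506, 0.172, 0.09], [0.49, 0.231, 0.09]]
base [ 0.552 -0.255  0.052]
rackTL [0.661 0.299 0.1  ]
rackTR [0.699 0.045 0.1  ]
rackBL [0.496 0.274 0.03 ]
rackBR [0.545 0.022 0.03 ]
jar [ 0.753 -0.008  0.07 ]
cabfrontL [ 0.69  -0.165  0.2  ]
cabfrontR [ 0.681 -0.482  0.2  ]
```

View pics/crop0.png

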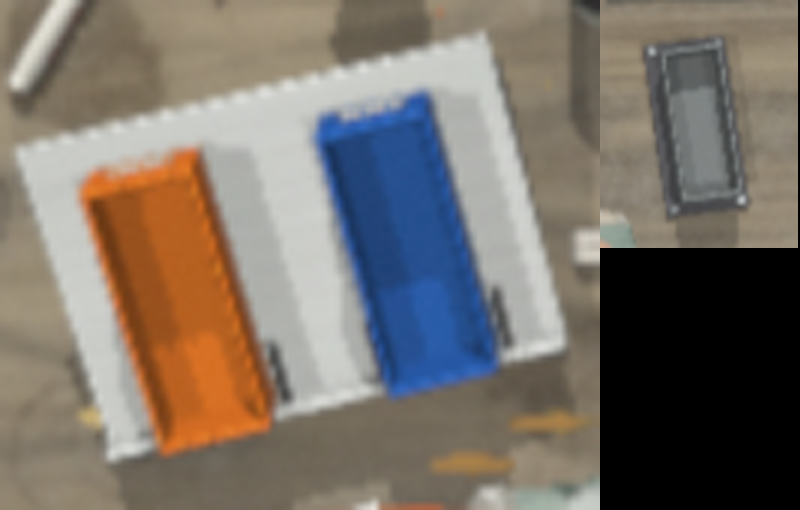

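The crop shows both trays lying with yaw of about 15° on the rack. The base tray yaw is about 7°. Next I'll hover over the blue tray and look with the wrist camera.

```bash
cat >> h.py <<'E'
def toolR(yaw,tilt):
    """tool y = tray y, tool z = -tray z; yaw of tray, tilt = slope (high end at +x)"""
    R=(Rn.from_euler('z',yaw,degrees=True)*Rn.from_euler('y',-tilt,degrees=True)).as_matrix()
    return R, R@np.diag([-1,1,-1])
E
python3 - <<'E'
from h import *
from bench import env
s=env.sense()
Rt,R=toolR(15,25);print(Rt)
print(delta(s,np.array([.598,.103,.085])+.11*Rt[:,2],R), env.get_image('wrist')['intrinsics'])
E
```

```text
[[ 8.75426098e-01 -2.58819045e-01 -4.08217894e-01]
 [ 2.34569716e-01  9.65925826e-01 -1.09381655e-01]
 [ 4.22618262e-01 -1.38777878e-17  9.06307787e-01]]
(array([-48.2 , -28.86,   6.35]), array([ -7.97, -24.16, -35.77])) [[357.81224598   0.         278.84196429]
 [  0.         357.81224598 206.58503081]
 [  0.           0.           1.        ]]
```

Call:
{"api": "jog_arm", "payload": {
  "moves": [
    [8.5,-16,-9.6,2,-2.5,-8,-12],
    [8.5,-16,-9.6,2,-2.5,-8,-12],
    [8.5,-16,-9.6,2,-2.5,-8,-12],
    [8.5,-32,-19,4,-5.3,-16,-24],
    [8.5,-32,-19,4,-5.3,-16,-24],
    [8.5,-32,-19,4,-5.3,-16,-24],
    [8.5,-48.2,-28.86,6.35,-7.97,-24.16,-35.77],
    [8.5,-48.2,-28.86,6.35,-7.97,-24.16,-35.77],
    [8.5,-48.2,-28.86,6.35,-7.97,-24.16,-35.77],
    [8.5,-48.2,-28.86,6.35,-7.97,-24.16,-35.77],
    [8.5,-48.2,-28.86,6.35,-7.97,-24.16,-35.77],
    [8.5,-48.2,-28.86,6.35,-7.97,-24.16,-35.77]
  ]
}}

```text
time_s: 1.7
position: [0.5574, 0.0922, 0.1905]
tcp_rot: [[-0.879, -0.26, 0.399], [-0.236, 0.966, 0.109], [-0.413, 0.002, -0.911]]
contact_force: [0.3, 0.3, -0.3]
opening: 0.0848
finger_force: 0.0
```

```bash
python3 - <<'E'
from h import *
from bench import env
s=env.sense();d=env.get_image('wrist');pickle.dump((s,d),open('w1.pkl','wb'))
print(s['time_s'],s['position'],delta(s,[.553,.091,.185],toolR(15,25)[1]))
cv2.imwrite('pics/w1.png',d['img'][:,:,::-1])
E
```

```text
1.7 [0.55739502 0.09224513 0.19052466] (array([ 0.64, -0.01,  0.31]), array([ 0.14, -0.58,  0.01]))
```

View pics/w1.png

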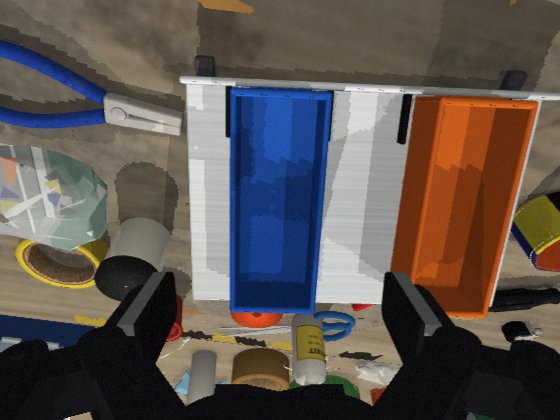

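The wrist view shows the blue rim corners at about (231,88), (332,93), (317,312) and (231,312), and the orange tray to the right at (415–537, 97–317). I'll fit the blue pose from its rim corners.

```bash
cat >> h.py <<'E'
from scipy.optimize import least_squares
RNG={"blue":((108,120,50),(125,255,255)),"orange":((4,170,60),(16,255,255))}
def mask(img,col,roi):
    x0,y0,x1,y1=roi;m=cv2.inRange(cv2.cvtColor(img,cv2.COLOR_RGB2HSV),*RNG[col]);k=np.zeros_like(m);k[y0:y1,x0:x1]=m[y0:y1,x0:x1]
    k=cv2.morphologyEx(k,cv2.MORPH_CLOSE,np.ones((7,7)))
    n,l,st,_=cv2.connectedComponentsWithStats(k);i=1+np.argmax(st[1:,4]);return (l==i).astype(np.uint8)
def quad(m,cut=.12):
    """4 sides by line fits to the mask's side boundaries -> TL,TR,BR,BL"""
    ys,xs=np.nonzero(m);t,b=ys.min(),ys.max();h=b-t
    rows=range(int(t+cut*h),int(b-cut*h));L=[(np.nonzero(m[r])[0].min(),r) for r in rows];Rr=[(np.nonzero(m[r])[0].max()+1,r) for r in rows]
    l,r=xs.min(),xs.max();cx=np.mean([np.mean([a[0],c[0]]) for a,c in zip(L[:20],Rr[:20])]);w=Rr[0][0]-L[0][0]
    T=[(c,np.nonzero(m[:,c])[0].min()) for c in range(int(L[0][0]+.12*w),int(Rr[0][0]-.12*w))]
    w=Rr[-1][0]-L[-1][0];B=[(c,np.nonzero(m[:,c])[0].max()+1) for c in range(int(L[-1][0]+.12*w),int(Rr[-1][0]-.12*w))]
    def fit(p):
        v=cv2.fitLine(np.array(p,np.float32)-.5*0,cv2.DIST_HUBER,0,.01,.01).ravel();return np.cross([v[2],v[3],1],[v[2]+v[0],v[3]+v[1],1])
    f=[fit(p) for p in(T,Rr,B,L)]
    X=lambda a,b:(lambda q:q[:2]/q[2])(np.cross(a,b))
    return np.array([X(f[0],f[3]),X(f[0],f[1]),X(f[2],f[1]),X(f[2],f[3])])-.5
def fitpose(c,uv,P,x0,fixtilt=None):
    """P: points in tray frame; x0 = x,y,z,yaw,tilt"""
    f=lambda p:np.ravel([proj(c,p[:3]+toolR(p[3],p[4] if fixtilt is None else fixtilt)[0]@q) for q in P])-np.ravel(uv)
    r=least_squares(f,x0,x_scale=[.01,.01,.01,1,1]);return r.x,np.abs(r.fun).max()
# rim corners in the _mid frame, order TL(near,right..) as seen: image top = low end, image left = -y
RIM=np.array([[-.075,-.03,.023],[-.075,.03,.023],[.075,.03,.023],[.075,-.03,.023]])
E
python3 - <<'E'
from h import *
s,d=pickle.load(open('w1.pkl','rb'));c=cam(d,s)
m=mask(d['img'],'blue',(215,80,345,325));q=quad(m);print(q.round(1))
x,e=fitpose(c,q,RIM,[.598,.103,.085,15,25]);print('free',x.round(4),e)
x,e=fitpose(c,q,RIM,[.598,.103,.085,15,25],25);print('fix',x.round(4),e)
Rt,R=toolR(x[3],25)
print(delta(s,x[:3]+Rt@[0,0,.011],R))
E
```

```text
[[229.5  85.1]
 [332.5  89.5]
 [313.3 313.9]
 [229.5 310.9]]
free [ 0.5997  0.1013  0.0829 12.2142 25.2455] 0.8105636722983718
fix [ 0.5996  0.1012  0.0831 12.2203 25.    ] 0.7941964144161489
(array([ 0.53, -0.23, 10.47]), array([ 1.3 , -0.59,  2.54]))
```

Call:
{"api": "jog_arm", "payload": {
  "moves": [
    [8.5,0,0,0,0,0,0],
    [8.5,0,0,0,0,0,0]
  ]
}}

```text
time_s: 2.0
position: [0.5575, 0.0923, 0.1906]
tcp_rot: [[-0.879, -0.261, 0.399], [-0.237, 0.965, 0.109], [-0.414, 0.002, -0.91]]
contact_force: [-0.5, 0.3, 0.1]
opening: 0.085
finger_force: 0.0
```

```bash
python3 - <<'E'
from h import *
from bench import env
s=env.sense();print(s['position'],s['qd'].round(3) if hasattr(s['qd'],'round') else s['qd'],env.nose_length)
s,d=pickle.load(open('w1.pkl','rb'));
print(np.degrees(0),s['qd'])
E
```

```text
[0.55752832 0.09225465 0.19061831] [ 0.007  0.002  0.     0.     0.001  0.    -0.001] 0.017
0.0 [-0.02234422 -0.00645128  0.00104894  0.00202216  0.01360034 -0.00184638
 -0.01270665]
```

Call:
{"api": "jog_arm", "payload": {
  "moves": [
    [8.5,0.5,-0.23,2,1.3,-0.6,2.5],
    [8.5,0.5,-0.23,5,1.3,-0.6,2.5],
    [8.5,0.5,-0.23,5,1.3,-0.6,2.5],
    [8.5,0.5,-0.23,5,1.3,-0.6,2.5]
  ]
}}

```text
time_s: 2.5
position: [0.5856, 0.0951, 0.1561]
tcp_rot: [[-0.896, -0.213, 0.39], [-0.195, 0.977, 0.086], [-0.399, 0.001, -0.917]]
contact_force: [-0.5, -0.5, 0.6]
opening: 0.0849
finger_force: 0.0
```

```bash
python3 - <<'E'
from h import *
from bench import env
s=env.sense()
Rt,R=toolR(12.2,25)
print(s['time_s'],delta(s,np.array([.5996,.1012,.0831])+Rt@[0,0,.008],R))
E
```

```text
2.5 (array([1.56, 0.29, 6.49]), array([ 0.07, -1.49,  0.05]))
```

Call:
{"api": "jog_arm", "payload": {
  "moves": [
    [8.5,0,0,0,0,0,0],
    [8.5,0,0,0,0,0,0]
  ]
}}

```text
time_s: 2.75
position: [0.586, 0.0951, 0.1562]
tcp_rot: [[-0.896, -0.212, 0.39], [-0.194, 0.977, 0.086], [-0.399, 0.001, -0.917]]
contact_force: [0.5, 0.7, -0.7]
opening: 0.0851
finger_force: 0.0
```

```bash
python3 - <<'E'
from h import *
from bench import env
s=env.sense()
Rt,R=toolR(12.2,25)
print(np.round(s['q'],3),np.round(s['qd'],3),delta(s,np.array([.5996,.1012,.0831])+Rt@[0,0,.008],R))
E
```

```text
[-2.130e-01  7.630e-01 -2.000e-03  1.967e+00  8.330e-01  1.000e-03
  7.370e-01] [ 0.001  0.004 -0.    -0.004  0.001  0.001  0.001] (array([1.6 , 0.31, 6.49]), array([ 0.07, -1.45,  0.04]))
```

```bash
cat > kin.py <<'E'
from h import *
from bench import env
s=env.sense();w,_=pickle.load(open('w1.pkl','rb'))
q0=np.array([-1.24,.707,-.028,1.485,.022,.951,-.075])
data=[(q0,np.array([.20932731,.53527131,.24783617])),(w['q'],w['position']),(s['q'],s['position'])]
def plan(L,q):  # ignores q3,q5 (small / singular at q6=0)
    a,b=q[1]+q[3],q[1]+q[3]+q[5];return np.array([L[1]*np.sin(q[1])+L[2]*np.sin(a)+L[3]*np.sin(b),L[0]+L[1]*np.cos(q[1])+L[2]*np.cos(a)+L[3]*np.cos(b)])
f=lambda L:np.ravel([plan(L,q)-[np.hypot(*p[:2]),p[2]] for q,p in data])
r=least_squares(f,[.32,.5,.35,.3]);L=r.x;print(L,np.abs(r.fun).max())
def ik(P,tilt):
    g=lambda q:np.r_[plan(L,[0,q[0],0,q[1],0,q[2]])-[np.hypot(*P[:2]),P[2]],sum(q)-np.pi+np.radians(tilt)]
    return least_squares(g,[.8,1.8,.5]).x
if __name__=='__main__':
    print(w['q'])
    for P in([.596,.1,.09],[.596,.1,.25],[.566,.225,.09],[.566,.225,.25],[.51,-.26,.09],[.51,-.26,.2],[.552,-.255,.13],[.552,-.255,.25]):print(P,[ik(P,t).round(2).tolist() for t in(20,12,0,-13,-25)])
E
python3 kin.py
```

```text
[0.30816851 0.52407056 0.2886524  0.29075869] 0.00023020903306958385
[-1.84674704e-01  6.71307574e-01 -3.92699136e-02  2.04454534e+00
  8.53525467e-01  9.06779075e-04  7.69791243e-01]
[0.596, 0.1, 0.09] [[0.9, 1.91, -0.01], [0.91, 1.76, 0.26], [0.96, 1.53, 0.65], [1.05, 1.25, 1.06], [1.18, 0.96, 1.44]]
[0.596, 0.1, 0.25] [[0.63, 1.76, 0.41], [0.66, 1.61, 0.66], [0.75, 1.37, 1.02], [0.88, 1.08, 1.41], [1.02, 0.79, 1.77]]
[0.566, 0.225, 0.09] [[0.9, 1.89, 0.0], [0.91, 1.75, 0.28], [0.96, 1.51, 0.67], [1.06, 1.23, 1.08], [1.19, 0.93, 1.46]]
[0.566, 0.225, 0.25] [[0.63, 1.74, 0.42], [0.67, 1.59, 0.67], [0.76, 1.35, 1.03], [0.89, 1.06, 1.42], [1.03, 0.76, 1.79]]
[0.51, -0.26, 0.09] [[0.88, 2.02, -0.1], [0.88, 1.88, 0.17], [0.92, 1.65, 0.57], [1.01, 1.39, 0.96], [1.12, 1.14, 1.32]]
[0.51, -0.26, 0.2] [[0.67, 1.93, 0.19], [0.69, 1.79, 0.45], [0.76, 1.56, 0.82], [0.87, 1.3, 1.2], [0.99, 1.05, 1.53]]
[0.552, -0.255, 0.13] [[0.82, 1.87, 0.09], [0.84, 1.73, 0.36], [0.9, 1.49, 0.75], [1.01, 1.21, 1.15], [1.14, 0.92, 1.52]]
[0.552, -0.255, 0.25] [[0.63, 1.75, 0.42], [0.67, 1.59, 0.67], [0.76, 1.35, 1.03], [0.88, 1.07, 1.42], [1.03, 0.76, 1.78]]
```

```bash
cat > d.py <<'E'
from h import *
from bench import env
import sys
# usage: d.py x y z yaw tilt  (TCP target)
a=[float(v) for v in sys.argv[1:]]
s=env.sense();R=toolR(a[3],a[4])[1];p,r=delta(s,a[:3],R)
print('t',s['time_s'],'move',p.tolist(),r.tolist(),'open',s['opening'],'q',np.round(s['q'],2))
E
python3 -c "
from h import *
R,_=toolR(12.2,25);c=np.array([.5996,.1012,.0831])
print(c+R@[0,0,.008],c+R@[0,0,.065])"
python3 d.py .573 .0955 .1415 12.2 12
```

```text
[0.59629541 0.10048552 0.09035046] [0.5727502  0.09539487 0.14201001]
t 2.75 move [1.74, 0.32, 0.85] [0.06, 11.55, 0.04] open 0.08510528471892725 q [-0.21  0.76 -0.    1.97  0.83  0.    0.74]
```

Call:
{"api": "jog_arm", "payload": {
  "moves": [
    [8.5,1,0.2,-1,0,6,0],
    [8.5,1.7,0.3,0,0,11.5,0],
    [8.5,1.7,0.3,0.8,0,11.5,0],
    [8.5,1.7,0.3,0.8,0,11.5,0],
    [8.5,1.7,0.3,0.8,0,11.5,0]
  ]
}}

```text
time_s: 3.38
position: [0.5733, 0.0956, 0.1415]
tcp_rot: [[-0.955, -0.213, 0.205], [-0.208, 0.977, 0.045], [-0.21, 0.0, -0.978]]
contact_force: [-0.4, 0.5, 0.4]
opening: 0.085
finger_force: 0.0
```

```bash
python3 d.py .573 .0955 .1415 12.2 12
```

```text
t 3.375 move [0.03, -0.0, -0.0] [0.02, 0.11, 0.09] open 0.08501116311673286 q [ 0.01  0.82 -0.43  1.81  0.78  0.46  0.84]
```

```bash
python3 d.py .5963 .1005 .0904 12.2 12
```

```text
t 3.375 move [-1.23, -0.01, 5.5] [0.02, 0.11, 0.09] open 0.08501116311673286 q [ 0.01  0.82 -0.43  1.81  0.78  0.46  0.84]
```

Call:
{"api": "jog_arm", "payload": {
  "moves": [
    [8.5,-0.4,0,2,0,0,0],
    [8.5,-0.8,0,3.8,0,0,0],
    [8.5,-1.23,0,5.5,0,0,0],
    [8.5,-1.23,0,5.5,0,0,0],
    [8.5,-1.23,0,5.5,0,0,0],
    [3,-1.23,0,5.5,0,0,0],
    [3,-1.23,0,5.5,0,0,0],
    [3,-1.23,0,5.5,0,0,0],
    [3,-1.23,0,5.5,0,0,0],
    [3,-1.23,0,5.5,0,0,0],
    [3,-1.23,0,5.5,0,0,0]
  ]
}}

```text
time_s: 4.75
position: [0.5963, 0.1002, 0.0911]
tcp_rot: [[-0.956, -0.212, 0.204], [-0.207, 0.977, 0.045], [-0.209, 0.001, -0.978]]
contact_force: [-4.7, -2.0, 9.6]
opening: 0.0591
finger_force: 62.5
```

```bash
python3 d.py .5963 .1005 .0904 12.2 12
```

```text
t 4.75 move [0.01, 0.03, 0.07] [0.04, 0.05, 0.03] open 0.05906782112434306 q [-0.03  0.92 -0.37  1.75  0.83  0.4   0.8 ]
```

```bash
python3 - <<'E'
from h import *
_,d=pickle.load(open('w1.pkl','rb'))
Rb=toolR(7,0)[0]
for P in([.5,-.14,.27],[.47,-.12,.27],[.53,-.14,.27]):
    for t in(-13,0):
        c=cam(d,dict(tcp_rot=toolR(7,t)[1],position=np.array(P)))
        print(P,t,[proj(c,np.array([.552,-.255,.029])+Rb@q).round().tolist() for q in RIM])
E
python3 d.py .54 .05 .25 12.2 -13
```

```text
[0.5, -0.14, 0.27] -13 [[128.0, 188.0], [188.0, 188.0], [191.0, 333.0], [133.0, 333.0]]
[0.5, -0.14, 0.27] 0 [[120.0, 137.0], [183.0, 137.0], [195.0, 278.0], [139.0, 278.0]]
[0.47, -0.12, 0.27] -13 [[106.0, 215.0], [165.0, 215.0], [169.0, 359.0], [111.0, 359.0]]
[0.47, -0.12, 0.27] 0 [[100.0, 166.0], [162.0, 166.0], [175.0, 301.0], [121.0, 301.0]]
[0.53, -0.14, 0.27] -13 [[131.0, 157.0], [191.0, 157.0], [194.0, 305.0], [136.0, 305.0]]
[0.53, -0.14, 0.27] 0 [[120.0, 105.0], [185.0, 104.0], [196.0, 253.0], [139.0, 253.0]]
t 4.75 move [3.1, -3.71, -16.92] [0.03, 25.05, 0.04] open 0.05906782112434306 q [-0.03  0.92 -0.37  1.75  0.83  0.4   0.8 ]
```

Call:
{"api": "jog_arm", "payload": {
  "moves": [
    [3,-0.3,0,-1.5,0,0,0],
    [3,-0.6,0,-3,0,0,0],
    [3,-1,0,-5,0,0,0],
    [3,-1.3,0,-7,0,0,0],
    [3,-1.3,0,-7,0,0,0]
  ]
}}

```text
time_s: 5.38
position: [0.5948, 0.0998, 0.1627]
tcp_rot: [[-0.956, -0.212, 0.205], [-0.207, 0.977, 0.045], [-0.21, 0.001, -0.978]]
contact_force: [0.7, -0.3, -1.8]
opening: 0.0591
finger_force: 65.3
```

```bash
python3 d.py .50 -.14 .27 7 -13
```

```text
t 5.375 move [11.77, -21.42, -13.52] [0.01, 25.11, 5.28] open 0.059145054707659385 q [ 0.04  0.82 -0.5   1.71  0.73  0.57  0.91]
```

Call:
{"api": "jog_arm", "payload": {
  "moves": [
    [3,1,-2,-4,0,4,1],
    [3,2,-5,-8,0,10,2],
    [3,4,-9,-12,0,16,4],
    [3,5,-14,-13,0,22,5],
    [3,6,-18,-13.3,0,25.1,5.3],
    [3,6,-20,-13.3,0,25.1,5.3],
    [3,6,-20,-13.3,0,25.1,5.3],
    [3,6,-20,-13.3,0,25.1,5.3],
    [3,6,-20,-13.3,0,25.1,5.3]
  ]
}}

```text
time_s: 6.5
position: [0.5525, -0.1129, 0.279]
tcp_rot: [[-0.967, -0.123, -0.225], [-0.12, 0.992, -0.028], [0.226, 0.0, -0.974]]
contact_force: [0.5, 1.3, -1.2]
opening: 0.0593
finger_force: 65.7
```

```bash
python3 - <<'E'
from h import *
from bench import env
s=env.sense();d=env.get_image('wrist');pickle.dump((s,d),open('w2.pkl','wb'))
print(s['position'],s['q'])
cv2.imwrite('pics/w2.png',d['img'][:,:,::-1])
E
```

```text
[ 0.55254224 -0.11286111  0.27903238] [ 0.3839981   0.82370269 -0.63658785  1.22434357  0.45075261  1.46736073
  1.45228675]
```

View pics/w2.png

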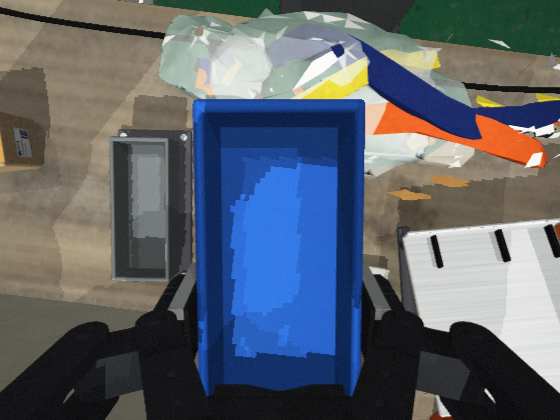

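The held blue tray is level in the jaws with its rim near end at row 100 (194–364). The base rim corners are about (109,137), (168,138), (171,280) and (113,280). I'll zoom in on the base.

```bash
python3 - <<'E'
from h import *
s,d=pickle.load(open('w2.pkl','rb'));im=d['img']
a=cv2.resize(im[128:158,100:195],None,fx=8,fy=8,interpolation=0);b=cv2.resize(im[262:292,100:195],None,fx=8,fy=8,interpolation=0)
cv2.imwrite('pics/w2c.png',np.vstack([a,b])[:,:,::-1])
g=im.astype(int)
for r in(170,200,230):print(r,'R',g[r,162:178].sum(1)//3, 'L',g[r,104:122].sum(1)//3)
E
```

```text
170 R [124 126 119 118 131 119  74  44  50  53  51  49  53  50  52  50] L [141 142 143 136 132 118 119 133 122  83  56  47  47  50  47  47  49  51]
200 R [122 123 101 108 133 127  83  53  47  49  53  51  51  50  49  53] L [137 134 138 142 143 135 125 124 124 110  68  50  50  50  51  51  49  51]
230 R [121 121 120 112 112 105  70  45  42  45  40  42  42  40  39  39] L [135 133 128 131 129 132 133 119 129 122  89  57  49  50  49  50  49  49]
```

View pics/w2c.png

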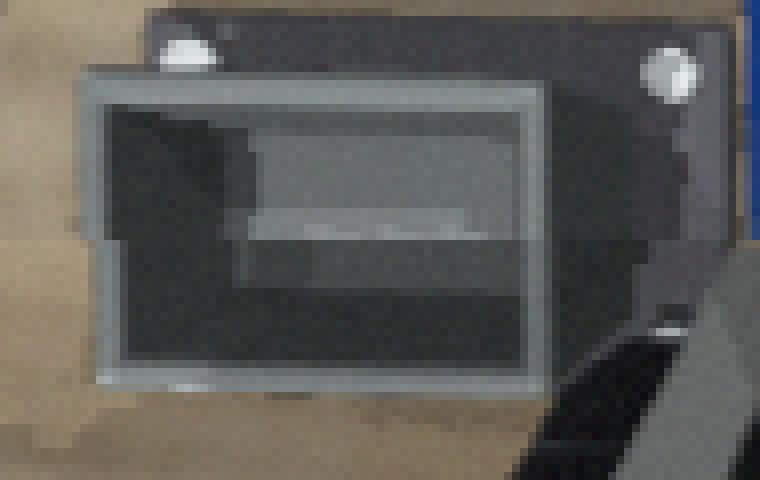

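```bash
python3 - <<'E'
from h import *
s,d=pickle.load(open('w2.pkl','rb'));c=cam(d,s)
q=np.array([[109.5,136.25],[168.1,137.5],[168.5,281.25],[111.4,279.5]])
x,e=fitpose(c,q,RIM,[.552,-.255,.029,7,0]);print('base free',x.round(4),e)
f=lambda p:np.ravel([proj(c,np.r_[p[:2],.029]+toolR(p[2],0)[0]@k) for k in RIM])-q.ravel()
r=least_squares(f,[.552,-.255,7],x_scale=[.01,.01,1]);print('base fix',r.x.round(4),r.fun.round(1))
m=mask(d['img'],'blue',(185,90,375,270))
ys,xs=np.nonzero(m)
fl=lambda p:cv2.fitLine(np.array(p,np.float32),cv2.DIST_HUBER,0,.01,.01).ravel()
at=lambda v,y:v[2]+v[0]/v[1]*(y-v[3])
L=fl([(np.nonzero(m[y])[0].min()-.5,y) for y in range(115,255)]);R=fl([(np.nonzero(m[y])[0].max()+.5,y) for y in range(115,255)])
T=np.median([np.nonzero(m[:,k])[0].min()-.5 for k in range(215,345)])
print('L',at(L,T),at(L,255),'R',at(R,T),at(R,255),'T',T)
# held tray pose in tool frame via near corners + side points
uv=[(at(L,T),T),(at(R,T),T),(at(L,255),255),(at(R,255),255)]
def g(p):
    Rt=toolR(p[3],p[4])[0];o=p[:3]
    pr=lambda k:proj(c,o+Rt@np.array(k))
    out=[pr(RIM[0])-uv[0],pr(RIM[1])-uv[1]]
    # sides at far corners: column on line
    for k,l in((RIM[3],L),(RIM[2],R)):
        u=pr(k);out.append([u[0]-at(l,u[1]),0])
    return np.ravel(out)
r=least_squares(g,np.r_[s['position']-[0,0,.01],7,0],x_scale=[.01,.01,.01,1,1]);print('held',r.x.round(4),r.fun.round(2))
print('tcp in tray',(toolR(r.x[3],r.x[4])[0].T@(s['position']-r.x[:3])).round(4),'tool',np.degrees(np.arctan2(-s['tcp_rot'][0][1],s['tcp_rot'][1][1])),np.degrees(np.arcsin(s['tcp_rot'][2][0])))
E
```

```text
base free [ 0.5565 -0.2585  0.0247  5.6603 -0.2009] 0.22348639571703188
base fix [ 0.556  -0.2568  5.7122] [-0.3 -0.9  0.4 -0.8  0.1  0.7 -0.2  1.1]
L 192.16155120371633 195.69704 R 364.8932697646249 362.20898 T 98.5
held [ 0.553  -0.1128  0.2685  7.2118 -0.2684] [ 0.04  0.2   0.04 -0.2  -0.05  0.   -0.05  0.  ]
tcp in tray [-0.0005 -0.      0.0106] tool 7.087229747075661 13.08539837406688
```

```bash
python3 d.py .53 -.385 .27 5.7 -13
```

```text
t 6.55 move [5.23, -26.71, 2.14] [-0.31, -0.09, 1.34] open 0.05915399618367706 q [ 0.38  0.82 -0.64  1.22  0.45  1.47  1.45]
```

Call:
{"api": "jog_arm", "payload": {
  "moves": [
    [3,2,-4,0.5,0,0,0.5],
    [3,4,-9,1,0,0,1.3],
    [3,5.2,-14,1.5,0,0,1.3],
    [3,5.2,-19,2,0,0,1.3],
    [3,5.2,-24,2.1,0,0,1.3],
    [3,5.2,-26.7,2.1,0,0,1.3],
    [3,5.2,-26.7,2.1,0,0,1.3],
    [3,5.2,-26.7,2.1,0,0,1.3]
  ]
}}

```text
time_s: 7.55
position: [0.5304, -0.3847, 0.2703]
tcp_rot: [[-0.969, -0.101, -0.225], [-0.097, 0.995, -0.027], [0.227, -0.005, -0.974]]
contact_force: [-0.3, 0.3, -1.5]
opening: 0.0589
finger_force: 65.7
```

```bash
python3 - <<'E'
from h import *
from bench import env
s=env.sense();d=env.get_image('wrist');pickle.dump((s,d),open('w3.pkl','wb'));im=d['img'];c=cam(d,s)
q=np.array([proj(c,np.r_[.556,-.2575,.029]+toolR(5.7,0)[0]@k) for k in RIM]);print(q.round(1))
x0,y0=(q.min(0)-14).astype(int);x1,y1=(q.max(0)+14).astype(int)
a=cv2.resize(im[y0:y0+34,x0:x1],None,fx=8,fy=8,interpolation=0);b=cv2.resize(im[y1-34:y1,x0:x1],None,fx=8,fy=8,interpolation=0)
print(x0,y0,y1-34,a.shape)
cv2.imwrite('pics/w3c.png',np.vstack([a,b])[:,:,::-1])
E
```

```text
[[374.  188.2]
 [434.2 188.3]
 [429.  334. ]
 [370.7 333.8]]
356 174 313 (272, 736, 3)
```

View pics/w3c.png

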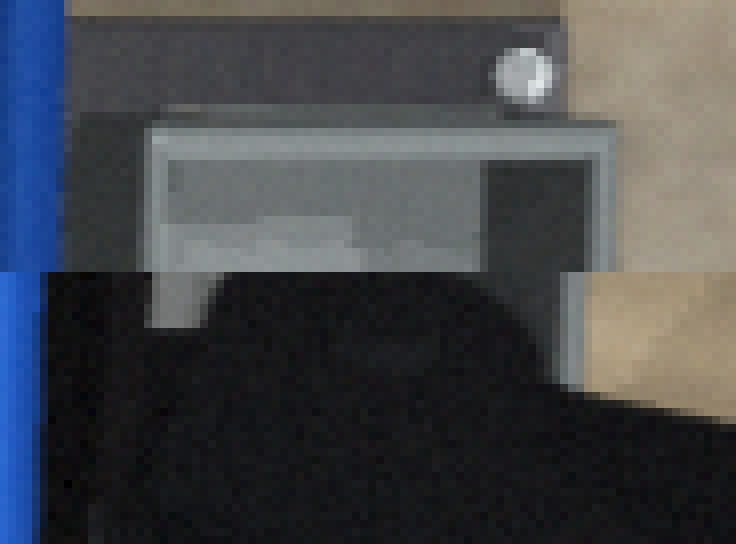

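Both looks average to a base rim centre of (0.556, -0.2577) with yaw 5.7°. The fingers hide only the far end of the base in this view. Next is the approach to the blue seat.

```bash
python3 d.py .5157 -.2617 .12 5.7 -12.8
```

```text
t 7.6 move [-3.18, 12.45, 14.65] [-0.3, -0.29, 0.05] open 0.05908621301725772 q [ 0.69  0.98 -0.59  0.84  0.57  1.64  1.93]
```

Call:
{"api": "jog_arm", "payload": {
  "moves": [
    [3,0,4,2,0,0,0],
    [3,-1,8,4,0,0,0],
    [3,-2,11,8,-0.3,-0.3,0],
    [3,-3.2,12.45,11,-0.3,-0.3,0],
    [3,-3.2,12.45,14,-0.3,-0.3,0],
    [3,-3.2,12.45,14.6,-0.3,-0.3,0],
    [3,-3.2,12.45,14.6,-0.3,-0.3,0],
    [3,-3.2,12.45,14.6,-0.3,-0.3,0]
  ]
}}

```text
time_s: 8.6
position: [0.5163, -0.2628, 0.1213]
tcp_rot: [[-0.971, -0.099, -0.219], [-0.096, 0.995, -0.022], [0.22, -0.001, -0.975]]
contact_force: [-1.0, -0.2, -1.9]
opening: 0.0592
finger_force: 65.7
```

```bash
python3 d.py .5157 -.2617 .089 5.7 -12.8
```

```text
t 8.6 move [-0.66, 0.12, 3.17] [-0.03, 0.08, -0.05] open 0.059159471899646716 q [ 0.62  1.01 -0.58  1.38  0.61  1.15  1.56]
```

Call:
{"api": "jog_arm", "payload": {
  "moves": [
    [3,-0.3,0.1,1.2,0,0,0],
    [3,-0.5,0.1,2.4,0,0,0],
    [3,-0.66,0.12,3.17,0,0,0],
    [3,-0.66,0.12,3.17,0,0,0],
    [3,-0.66,0.12,3.17,0,0,0]
  ]
}}

```text
time_s: 9.22
position: [0.5152, -0.2616, 0.088]
tcp_rot: [[-0.97, -0.099, -0.22], [-0.096, 0.995, -0.022], [0.221, -0.0, -0.975]]
contact_force: [0.6, -0.7, -1.4]
opening: 0.0591
finger_force: 65.7
```

```bash
python3 d.py .5157 -.2617 .079 5.7 -12.8
```

```text
t 9.225 move [-0.25, -0.01, 0.87] [0.0, 0.01, -0.04] open 0.05911804980501348 q [ 0.61  1.06 -0.56  1.4   0.64  1.1   1.53]
```

Call:
{"api": "jog_arm", "payload": {
  "moves": [
    [3,-0.07,0,0.2,0,0,0],
    [3,-0.12,0,0.4,0,0,0],
    [3,-0.17,0,0.55,0,0,0],
    [3,-0.2,0,0.65,0,0,0],
    [3,-0.2,0,0.65,0,0,0]
  ]
}}

```text
time_s: 9.85
position: [0.5156, -0.2615, 0.081]
tcp_rot: [[-0.97, -0.099, -0.221], [-0.096, 0.995, -0.022], [0.222, 0.0, -0.975]]
contact_force: [-0.3, -0.2, -1.8]
opening: 0.0596
finger_force: 65.7
```

```bash
python3 d.py .5157 -.2617 .079 5.7 -12.8
```

```text
t 9.85 move [-0.05, -0.02, 0.19] [0.01, -0.01, -0.03] open 0.05955142322995048 q [ 0.61  1.07 -0.56  1.4   0.65  1.09  1.53]
```

Call:
{"api": "jog_arm", "payload": {
  "moves": [
    [3,-0.03,0,0.1,0,0,0],
    [3,-0.05,0,0.2,0,0,0],
    [3,-0.06,0,0.27,0,0,0],
    [3,-0.06,0,0.27,0,0,0]
  ]
}}

```text
time_s: 10.35
position: [0.5155, -0.2616, 0.0782]
tcp_rot: [[-0.97, -0.099, -0.221], [-0.096, 0.995, -0.022], [0.222, 0.0, -0.975]]
contact_force: [0.6, 0.5, -0.9]
opening: 0.0595
finger_force: 65.7
```

```bash
python3 d.py .5157 -.2617 .079 5.7 -12.8
```

```text
t 10.35 move [0.0, -0.02, -0.08] [0.01, -0.01, -0.03] open 0.059517025810516634 q [ 0.61  1.07 -0.56  1.4   0.65  1.08  1.52]
```

Call:
{"api": "jog_arm", "payload": {
  "moves": [
    [3,-0.02,0,0.07,0,0,0],
    [3,-0.02,0,0.1,0,0,0],
    [3,-0.02,0,0.1,0,0,0]
  ]
}}

```text
time_s: 10.72
position: [0.5155, -0.2615, 0.0772]
tcp_rot: [[-0.97, -0.099, -0.221], [-0.096, 0.995, -0.022], [0.222, -0.0, -0.975]]
contact_force: [0.0, -0.0, -1.5]
opening: 0.0591
finger_force: 65.7
```

Call:
{"api": "jog_arm", "payload": {
  "moves": [
    [3,-0.02,0,0.07,0,0,0],
    [3,-0.03,0,0.13,0,0,0],
    [3,-0.03,0,0.13,0,0,0]
  ]
}}

```text
time_s: 11.1
position: [0.5156, -0.2616, 0.0769]
tcp_rot: [[-0.97, -0.099, -0.22], [-0.096, 0.995, -0.022], [0.221, -0.001, -0.975]]
contact_force: [-2.6, 1.1, 17.8]
opening: 0.0589
finger_force: 67.9
```

Contact came at TCP z = 0.077 with 18 N, which is the seated height. Releasing the blue tray now.

Call:
{"api": "jog_arm", "payload": {
  "moves": [
    [6.5,0,0,-0.08,0,0,0],
    [8.5,0,0,-0.08,0,0,0],
    [8.5,0,0,-0.08,0,0,0],
    [8.5,0,0,-0.08,0,0,0],
    [8.5,0,0,-2,0,0,0],
    [8.5,0,0,-5,0,0,0],
    [8.5,1,0,-10,0,0,0],
    [8.5,2,0,-14,0,0,0],
    [8.5,2,0,-14,0,0,0],
    [8.5,2,0,-14,0,0,0]
  ]
}}

```text
time_s: 12.35
position: [0.5268, -0.2604, 0.2162]
tcp_rot: [[-0.97, -0.099, -0.221], [-0.096, 0.995, -0.022], [0.222, 0.0, -0.975]]
contact_force: [-0.0, 0.5, -0.7]
opening: 0.0848
finger_force: 0.0
```

```bash
python3 - <<'E'
from h import *
from bench import env
s=env.sense();d=env.get_image('wrist');pickle.dump((s,d),open('w4.pkl','wb'))
print(s['time_s'],s['position'])
cv2.imwrite('pics/w4.png',d['img'][:,:,::-1])
E
```

```text
12.35 [ 0.52679501 -0.26040797  0.21624173]
```

View pics/w4.png

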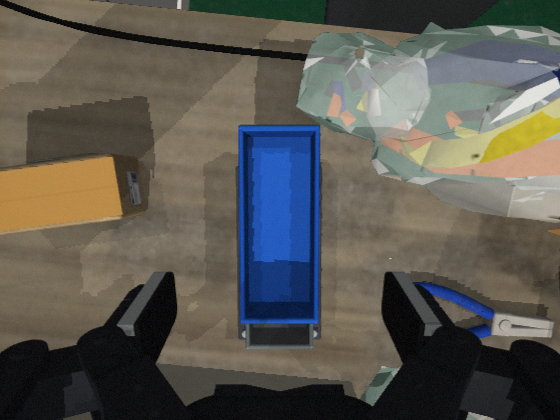

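The blue tray sits square at columns 239–320, rows 126–325, with the grey rear rim showing at row 348. I'll fit both and work out the hover over orange.

```bash
python3 - <<'E'
from h import *
s,d=pickle.load(open('w4.pkl','rb'));c=cam(d,s)
q=quad(mask(d['img'],'blue',(225,115,335,335)));print(q.round(1))
x,e=fitpose(c,q,RIM,[.516,-.262,.069,5.7,0]);print('blue free',x.round(4),e)
f=lambda p:np.ravel([proj(c,np.r_[p[:2],.069]+toolR(p[2],0)[0]@k) for k in RIM])-q.ravel()
r=least_squares(f,[.516,-.262,5.7],x_scale=[.01,.01,1]);print('fix',r.x.round(4),r.fun.round(1))
print('grey rear corners',[onz(c,p,.052).round(4).tolist() for p in((245,348),(313.5,348))])
print('expected',[(np.array([.556,-.2577])+toolR(5.7,0)[0][:2,:2]@[.075,k]).round(4).tolist() for k in(-.03,.03)])
# rack geometry: blue was at .5996,.1012 yaw12.2; orange 124 mm along rack y
R=toolR(12.2,25)[0];o=np.array([.5996,.1012,.0831])+R@[0,.124,0];print('orange',o,'hover',o+R@[0,0,.12])
E
python3 d.py .53 .10 .26 12.2 8
```

```text
[[238.5 124.5]
 [320.  124.5]
 [318.2 323.5]
 [238.5 323.5]]
blue free [ 0.5167 -0.2614  0.0664  5.4342  1.9582] 0.4599188299852415
fix [ 0.5163 -0.2615  5.4363] [-0.7 -0.8  0.6 -0.5 -0.3  0.8  0.5  0.6]
grey rear corners [[0.6323, -0.2798, 0.052], [0.6264, -0.2198, 0.052]]
expected [[0.6336, -0.2801], [0.6276, -0.2204]]
orange [0.57339573 0.22239957 0.0831    ] hover [0.52382687 0.2116824  0.19185693]
t 12.4 move [-2.82, 35.83, -5.15] [0.3, -20.85, -6.55] open 0.08538910069782014 q [ 0.61  0.91 -0.61  1.25  0.54  1.36  1.63]
```

```bash
python3 d.py .53 .212 .20 12.2 16
```

```text
t 12.4 move [-5.24, 46.98, 0.46] [-0.16, -28.85, -6.59] open 0.08538910069782014 q [ 0.61  0.91 -0.61  1.25  0.54  1.36  1.63]
```

Call:
{"api": "jog_arm", "payload": {
  "moves": [
    [8.5,0,3,-4,0,0,0],
    [8.5,0,8,-5,0,-5,-1],
    [8.5,-1,14,-5,0,-10,-3],
    [8.5,-2,20,-5,0,-15,-5],
    [8.5,-3,26,-5,0,-20,-6],
    [8.5,-3,32,-5,0,-21,-6.5],
    [8.5,-4,38,-4,0,-25,-6.6],
    [8.5,-5.2,44,-2,-0.1,-28.8,-6.6],
    [8.5,-5.2,47,0.4,-0.1,-28.8,-6.6],
    [8.5,-5.2,47,0.4,-0.1,-28.8,-6.6],
    [8.5,-5.2,47,0.4,-0.1,-28.8,-6.6],
    [8.5,-5.2,47,0.4,-0.1,-28.8,-6.6]
  ]
}}

```text
time_s: 13.9
position: [0.5307, 0.2109, 0.2016]
tcp_rot: [[-0.94, -0.209, 0.27], [-0.202, 0.978, 0.056], [-0.276, -0.002, -0.961]]
contact_force: [0.2, 0.2, 0.1]
opening: 0.0847
finger_force: 0.0
```

```bash
python3 - <<'E'
from h import *
from bench import env
s=env.sense();d=env.get_image('wrist');pickle.dump((s,d),open('w5.pkl','wb'));c=cam(d,s)
print(s['time_s'],s['position'],np.round(s['q'],2))
cv2.imwrite('pics/w5.png',d['img'][:,:,::-1])
P=np.array([.5734,.2224,.0831]);print([proj(c,P+toolR(12.2,25)[0]@k).round(1).tolist() for k in RIM])
m=mask(d['img'],'orange',(180,20,380,330));q=quad(m);print(q.round(1))
x,e=fitpose(c,q,RIM,np.r_[P,12.2,25]);print('free',x.round(4),e)
x,e=fitpose(c,q,RIM,np.r_[P,12.2,25],25);print('fix',x.round(4),e)
E
```

```text
13.9 [0.53068685 0.21089669 0.20163679] [-0.24  0.7  -0.42  1.85  0.81  0.5   0.56]
[[236.3, 108.2], [328.9, 108.0], [324.8, 325.2], [240.5, 325.3]]
[[236.8 109.6]
 [328.7 109.2]
 [324.4 325.5]
 [241.8 325.5]]
free [ 0.5745  0.2229  0.0823 12.2928 24.8633] 0.5988268940335786
fix [ 0.5746  0.2229  0.0822 12.2917 25.    ] 0.6130794291430561
```

View pics/w5.png

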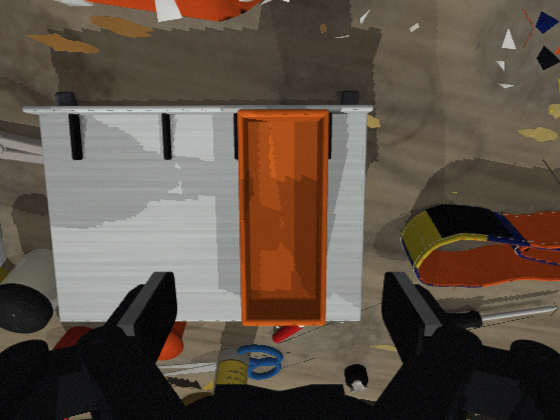

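The orange tray fits cleanly at rows 109–325, columns 237–329. Now to grasp it.

```bash
python3 d.py .5475 .217 .1425 12.25 16;python3 d.py .5712 .2222 .0898 12.25 16
```

```text
t 13.95 move [-0.07, 0.25, 6.18] [-0.13, 0.04, -0.13] open 0.08492733786044701 q [-0.24  0.7  -0.42  1.85  0.81  0.5   0.56]
t 13.95 move [-0.94, 0.27, 11.91] [-0.13, 0.04, -0.13] open 0.08492733786044701 q [-0.24  0.7  -0.42  1.85  0.81  0.5   0.56]
```

Call:
{"api": "jog_arm", "payload": {
  "moves": [
    [8.5,0,0.25,3,0,0,0],
    [8.5,0,0.25,6,0,0,0],
    [8.5,-0.3,0.27,8,0,0,0],
    [8.5,-0.6,0.27,10,0,0,0],
    [8.5,-0.94,0.27,11.9,0,0,0],
    [8.5,-0.94,0.27,11.9,0,0,0],
    [8.5,-0.94,0.27,11.9,0,0,0],
    [3,-0.94,0.27,11.9,0,0,0],
    [3,-0.94,0.27,11.9,0,0,0],
    [3,-0.94,0.27,11.9,0,0,0],
    [3,-0.94,0.27,11.9,0,0,0],
    [3,-0.94,0.27,11.9,0,0,0],
    [3,-0.94,0.27,11.9,0,0,0]
  ]
}}

```text
time_s: 15.58
position: [0.5705, 0.2236, 0.0904]
tcp_rot: [[-0.939, -0.211, 0.271], [-0.203, 0.977, 0.057], [-0.277, -0.001, -0.961]]
contact_force: [-5.3, -1.5, 10.3]
opening: 0.0596
finger_force: 62.0
```

```bash
python3 d.py .5712 .2222 .0898 12.25 16;python3 d.py .54 .18 .28 11 0
```

```text
t 15.575 move [-0.02, -0.15, 0.07] [-0.09, 0.07, -0.02] open 0.05958095638114697 q [-0.34  0.91 -0.22  1.8   0.97  0.29  0.41]
t 15.575 move [-1.49, -3.64, -19.29] [0.09, 16.07, 1.2] open 0.05958095638114697 q [-0.34  0.91 -0.22  1.8   0.97  0.29  0.41]
```

Call:
{"api": "jog_arm", "payload": {
  "moves": [
    [3,-0.5,0,-1.5,0,0,0],
    [3,-0.9,0,-3,0,0,0],
    [3,-1.4,0,-5,0,0,0],
    [3,-2.2,0,-8,0,0,0],
    [3,-3,-2,-13,0,5,0],
    [3,-3,-3.5,-18,0,12,1],
    [3,-3,-3.5,-19,0,16,1.2],
    [3,-3,-3.5,-19,0,16,1.2],
    [3,-3,-3.5,-19,0,16,1.2]
  ]
}}

```text
time_s: 16.7
position: [0.5545, 0.1847, 0.2798]
tcp_rot: [[-0.981, -0.192, 0.001], [-0.192, 0.981, 0.001], [-0.001, 0.001, -1.0]]
contact_force: [-0.7, 0.3, -1.2]
opening: 0.0591
finger_force: 65.6
```

```bash
python3 d.py .53 -.2602 .28 5.45 -9
```

```text
t 16.7 move [10.93, -43.2, -0.07] [-0.39, 9.04, 5.6] open 0.05911001079816076 q [-0.06  0.75 -0.68  1.39  0.48  1.17  0.97]
```

Call:
{"api": "jog_arm", "payload": {
  "moves": [
    [3,1,-4,0,0,1,0.5],
    [3,2,-9,0,0,2,1],
    [3,4,-15,0,0,4,2],
    [3,6,-21,0,-0.2,6,3],
    [3,8,-27,0,-0.2,7,4],
    [3,9,-33,0,-0.3,8,5],
    [3,10,-38,0,-0.4,9,5.6],
    [3,10.9,-42,0,-0.4,9,5.6],
    [3,10.9,-43.2,0,-0.4,9,5.6],
    [3,10.9,-43.2,0,-0.4,9,5.6],
    [3,10.9,-43.2,0,-0.4,9,5.6]
  ]
}}

```text
time_s: 18.08
position: [0.5306, -0.2587, 0.2799]
tcp_rot: [[-0.983, -0.096, -0.155], [-0.095, 0.995, -0.014], [0.156, 0.001, -0.988]]
contact_force: [-0.3, 0.4, -0.9]
opening: 0.0593
finger_force: 65.6
```

```bash
python3 - <<'E'
from h import *
from bench import env
s=env.sense();d=env.get_image('wrist');pickle.dump((s,d),open('w6.pkl','wb'));c=cam(d,s)
m=mask(d['img'],'orange',(170,40,390,260))
ys,xs=np.nonzero(m);t=ys.min();print('rows',t,ys.max(),xs.min(),xs.max())
fl=lambda p:cv2.fitLine(np.array(p,np.float32),cv2.DIST_HUBER,0,.01,.01).ravel()
at=lambda v,y:v[2]+v[0]/v[1]*(y-v[3])
rr=range(t+15,min(ys.max()-5,240))
L=fl([(np.nonzero(m[y])[0].min()-.5,y) for y in rr]);R=fl([(np.nonzero(m[y])[0].max()+.5,y) for y in rr])
T=np.median([np.nonzero(m[:,k])[0].min()-.5 for k in range(215,345)])
def g(p):
    Rt=toolR(p[3],p[4])[0];pr=lambda k:proj(c,p[:3]+Rt@np.array(k))
    out=[pr(RIM[0])-[at(L,T),T],pr(RIM[1])-[at(R,T),T]]
    for k,l in((RIM[3],L),(RIM[2],R)):
        u=pr(k);out.append([u[0]-at(l,u[1]),0])
    return np.ravel(out)
r=least_squares(g,np.r_[s['position']-[0,0,.01],5.45,0],x_scale=[.01,.01,.01,1,1]);print('held',r.x.round(4),r.fun.round(2))
print('tcp in tray',(toolR(r.x[3],r.x[4])[0].T@(s['position']-r.x[:3])).round(4),'tool yaw,tilt',np.degrees(np.arctan2(-s['tcp_rot'][0][1],s['tcp_rot'][1][1])),np.degrees(np.arcsin(s['tcp_rot'][2][0])))
E
python3 d.py .5556 -.2577 .16 5.45 -9
```

```text
rows 95 259 189 369
held [ 0.5301 -0.2588  0.2706  5.5658  0.0681] [ 0.02  0.07  0.02 -0.07 -0.02  0.   -0.02  0.  ]
tcp in tray [0.0005 0.     0.0093] tool yaw,tilt 5.525095437699345 8.978407939769497
t 18.125 move [-4.34, -0.13, 11.46] [0.03, 0.02, 0.08] open 0.05894879518714238 q [ 0.64  0.83 -0.66  1.2   0.51  1.42  1.66]
```

Call:
{"api": "jog_arm", "payload": {
  "moves": [
    [3,-1.2,-0.1,3,0,0,0],
    [3,-2.5,-0.1,6,0,0,0],
    [3,-3.5,-0.13,9,0,0,0],
    [3,-4.4,-0.13,11.4,0,0,0],
    [3,-4.4,-0.13,11.4,0,0,0],
    [3,-4.4,-0.13,11.4,0,0,0]
  ]
}}

```text
time_s: 18.88
position: [0.5563, -0.2587, 0.1617]
tcp_rot: [[-0.983, -0.095, -0.154], [-0.094, 0.996, -0.014], [0.155, 0.0, -0.988]]
contact_force: [-0.0, 0.3, -1.5]
opening: 0.0591
finger_force: 65.6
```

```bash
python3 d.py .5564 -.2577 .128 5.45 -9
```

```text
t 18.875 move [-0.54, 0.1, 3.32] [0.02, 0.07, -0.01] open 0.059116170394910746 q [ 0.6   0.99 -0.62  1.26  0.59  1.23  1.59]
```

Call:
{"api": "jog_arm", "payload": {
  "moves": [
    [3,-0.3,0.1,1.5,0,0,0],
    [3,-0.45,0.1,2.6,0,0,0],
    [3,-0.54,0.1,3.32,0,0,0],
    [3,-0.54,0.1,3.32,0,0,0],
    [3,-0.54,0.1,3.32,0,0,0]
  ]
}}

```text
time_s: 19.5
position: [0.5562, -0.258, 0.1271]
tcp_rot: [[-0.983, -0.094, -0.155], [-0.093, 0.996, -0.014], [0.156, 0.001, -0.988]]
contact_force: [0.4, 0.4, -0.9]
opening: 0.0592
finger_force: 65.6
```

```bash
python3 d.py .5564 -.2577 .120 5.45 -9
```

```text
t 19.5 move [-0.14, 0.03, 0.69] [0.04, 0.03, -0.04] open 0.059222248389935256 q [ 0.6   1.03 -0.61  1.29  0.61  1.16  1.56]
```

Call:
{"api": "jog_arm", "payload": {
  "moves": [
    [3,-0.05,0.02,0.2,0,0,0],
    [3,-0.1,0.02,0.4,0,0,0],
    [3,-0.12,0.02,0.55,0,0,0],
    [3,-0.14,0.03,0.68,0,0,0],
    [3,-0.14,0.03,0.68,0,0,0]
  ]
}}

```text
time_s: 20.12
position: [0.5563, -0.2576, 0.1198]
tcp_rot: [[-0.983, -0.094, -0.156], [-0.093, 0.996, -0.014], [0.156, 0.001, -0.988]]
contact_force: [-0.0, 0.2, -1.3]
opening: 0.0593
finger_force: 65.6
```

Below riding height with no contact, so the groove is engaged. Lowering the last few millimetres.

Call:
{"api": "jog_arm", "payload": {
  "moves": [
    [3,-0.02,0,0.1,0,0,0],
    [3,-0.03,0,0.17,0,0,0],
    [3,-0.03,0,0.22,0,0,0],
    [3,-0.03,0,0.22,0,0,0]
  ]
}}

```text
time_s: 20.62
position: [0.5563, -0.2577, 0.1176]
tcp_rot: [[-0.983, -0.094, -0.156], [-0.093, 0.996, -0.014], [0.156, 0.001, -0.988]]
contact_force: [0.3, 0.5, -1.2]
opening: 0.0591
finger_force: 65.6
```

Call:
{"api": "jog_arm", "payload": {
  "moves": [
    [3,-0.01,0,0.06,0,0,0],
    [3,-0.01,0,0.1,0,0,0],
    [3,-0.01,0,0.1,0,0,0]
  ]
}}

```text
time_s: 21.0
position: [0.5562, -0.2577, 0.1166]
tcp_rot: [[-0.983, -0.094, -0.156], [-0.093, 0.996, -0.014], [0.156, 0.001, -0.988]]
contact_force: [-0.0, -0.5, -1.6]
opening: 0.0592
finger_force: 65.6
```

Call:
{"api": "jog_arm", "payload": {
  "moves": [
    [3,-0.01,0,0.05,0,0,0],
    [3,-0.01,0,0.08,0,0,0],
    [3,-0.01,0,0.08,0,0,0]
  ]
}}

```text
time_s: 21.38
position: [0.5562, -0.2577, 0.116]
tcp_rot: [[-0.983, -0.094, -0.156], [-0.093, 0.996, -0.014], [0.156, 0.001, -0.988]]
contact_force: [-0.5, 0.4, 1.4]
opening: 0.0593
finger_force: 66.1
```

Contact is starting, so one more small press and then release.

Call:
{"api": "jog_arm", "payload": {
  "moves": [
    [3,0,0,0.05,0,0,0],
    [3,0,0,0.05,0,0,0]
  ]
}}

```text
time_s: 21.62
position: [0.5563, -0.2577, 0.1159]
tcp_rot: [[-0.983, -0.094, -0.155], [-0.093, 0.996, -0.014], [0.156, 0.0, -0.988]]
contact_force: [-1.1, 1.0, 8.2]
opening: 0.0594
finger_force: 66.9
```

Call:
{"api": "jog_arm", "payload": {
  "moves": [
    [6.5,0,0,-0.05,0,0,0],
    [8.5,0,0,-0.05,0,0,0],
    [8.5,0,0,-0.05,0,0,0],
    [8.5,0,0,-0.05,0,0,0],
    [8.5,0,0,-2,0,0,0],
    [8.5,0.5,0,-5,0,0,0],
    [8.5,2,0,-10,0,0,0],
    [8.5,3,0,-14,0,0,0],
    [8.5,3,0,-14,0,0,0],
    [8.5,3,0,-14,0,0,0]
  ]
}}

```text
time_s: 22.88
position: [0.5483, -0.2585, 0.2577]
tcp_rot: [[-0.983, -0.094, -0.156], [-0.093, 0.996, -0.014], [0.157, 0.001, -0.988]]
contact_force: [0.0, 0.4, -0.1]
opening: 0.085
finger_force: 0.0
```

```bash
python3 - <<'E'
from h import *
from bench import env
s=env.sense();d=env.get_image('wrist');pickle.dump((s,d),open('w7.pkl','wb'));c=cam(d,s);im=d['img']
q=quad(mask(im,'orange',(215,60,345,345)));print(s['time_s'],q.round(1))
x,e=fitpose(c,q,RIM,[.556,-.258,.109,5.45,0]);print('free',x.round(4),e)
cv2.imwrite('pics/w7.png',im[:,:,::-1])
E
```

```text
22.875 [[237.4 136.5]
 [320.1 136.5]
 [316.8 331.5]
 [241.  331.5]]
free [ 0.5555 -0.2577  0.1074  5.4294  0.6236] 0.4017670728130156
```

View pics/w7.png

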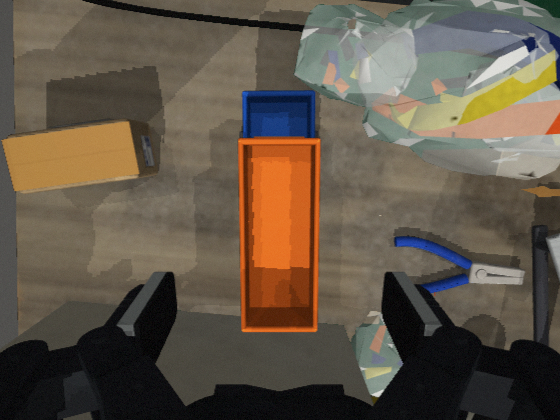

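The orange tray is in line over the blue one (rows 137–331, columns 237–320), level, at seated height and released. The blue tray's front end shows squarely at row 92. Handing in.

```bash
python3 -c "
from bench import env
print(env.job_done())"
```

```text
the job is handed in; nothing more can be done
None
```

I seated the blue tray stepped towards the robot on the grey one and the orange tray straight above it, released both, and handed the job in at about 23 s of the 67 s allowed. Contact heights and the last wrist picture put both trays at seated height and in line, but the hand-in gave no verdict.

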